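# Set a blank to length in the sawing jig

## Robot

A 6-joint arm with a two-finger parallel gripper is mounted at the origin on a cart in front of the work surface, level with it; the furniture and walls round the work are solid. World frame = base frame: x ahead of the robot, y to its left, z up, the work surface at z = 0. Lengths are in m, angles in rad, forces in N, time in s.
With the tool pointing down it reaches from about 0.35 to 0.775 m from the base axis. Payload 5.5 kg.
Tool frame: the origin (TCP) lies at the very end of the fingers, on their centre line; the grasp point (between the pads) lies env.grasp_offset behind it (env.grasp_offset is the distance from the TCP to the grasp point, in m); x points along the fingers, y is the direction in which the jaws open and shut, and the axes are right-handed (so a half turn about x gives the same grasp; the last joint's range is limited). The gripper opens to 85 mm and grips with 20 to 120 N. Pads are 22 mm wide; open, the fingers measure 114 mm over their backs; the gripper's body (76 mm by 85 mm) begins 54 mm behind the grasp point. The pads swing forward as they close: fully open they stand 13 mm farther back than shut.
Start: joints at [1.181, 0.313, 0.046, 1.304, 0, 1.431], TCP at [0.142, 0.557, 0.231] pointing down, gripper open.
Joint ranges: [-2.76, 2.76], [-0.86, 1.69], [-1.03, 1.26], [-2.2, 2.34], [-1.47, 1.5], [-3.14, 3.14]. Speed limits (rad/s): [2.57, 2.57, 3.14, 3.14, 3.14, 3.14].

## Interface

Orientations are given as a unit quaternion [w, x, y, z].
In Python, from workcell import get_state, viewer, job, env gives the robot as it stands.
- The arm moves only by the tool send_rows, never from a script. Its argument "plan" is a list of rows, each a list of 6 numbers: the shift along the tool's x, y, z in mm, then the turn, a rotation vector about the tool's x, y, z in degrees. A call has exactly 10 rows; each row is the pose to reach, as a shift and turn from the pose commanded when the call began, along the tool's axes at that moment; what a row does not reach only later rows make up. A row lasts 1/8 s, in which the tool goes at most 62.5 mm and 10.7 degrees, less where a joint would pass 70% of its speed; a pose out of reach is approached as far as the arm can. A call with a gripper value outside its range is refused whole. "claw" is the finger opening in mm, from 0 to 85.4, set as the call begins (left out, the last holds). The fingers move at their own pace and stop on an object; "newtons" is the grip in N (left out, the last holds). Time passes only in rows, so rows that repeat a pose let the fingers close, or fill a call up. It gives the time, the measured TCP pose, the force and the opening at its end, in the units of the state.
- get_state(): the state, without advancing time (a new reading comes with each control period).
- viewer.read_camera(name): name is "side" or "top" or "wrist"; returns a dict with "frame" (384x512x3 uint8, blue, green, red), "mtx" (3x3 intrinsics, pixels), "k1" (the pictures are not rectified: a ray, as slopes to the right and down, at radius r is drawn at 1 + k1 r^2 times it, then the intrinsics apply), "rvec" (rotation vector, rad) and "tvec" (3), from world to camera coordinates, as OpenCV has them. Camera axes: x right, y down, z forward; pixel columns grow to the right and rows downward; lengths in m; the calibration is good to about 2 mm. A picture is of the moment at which its call begins. There is no depth.
- job.hand_in(): hands the job in, once; it reports no verdict.
The state is a dict: "clock": time; "joint_pos": joint angles; "qvel": joint speeds; "tau": joint torques, N m; "tcp_pos": TCP position; "orientation": TCP orientation; "wrist_force": force on the tool from outside, world axes, zero at the start; "ft_torque": the same for the moment, N m; "finger_gap": finger opening in m.
Only numpy, scipy, OpenCV 4.12 (cv2) and the standard library are available. Lean on these libraries where they do the work, as an engineer would, in place of code of your own. Each camera call takes 0.05 s, during which the arm holds its last target.

## Task

Get the light wooden blank in the sawing jig ready to be cut to length, only pushing with a fingertip: swing the steel stop arm on the fence fully across the channel, slide the blank along the fence until its end butts against the stop, then push the red-balled cam lever all the way round clockwise so that the jaw clamps it. Leave the stop across with the blank butted up to it, never lift the blank, and leave the other things on the bench alone.

Things in the scene. Friction and masses are not known exactly. Their poses are not given: they have to be found in the camera images.
- jig: sawing jig fixed to the bench: dark film-faced plywood deck 200 (x) x 290 (y) x 18 mm. Origin: centre of its underside, on the bench top. Jig axes: x away from the robot towards the fence, y along the fence to the left, z up; coordinates in these texts are jig coordinates in mm. The channel for the blank runs along y on the deck (z = 18), between the fence and the jaw
- fence (a point): middle of the near top edge of the low wooden fence, at (30, 0, 34). The fence fills x = 30 to 54 up to z = 34 along the whole deck. Behind it two saw-guide cheeks stand at x = 54 to 82, y = -23 to 13, up to z = 66
- stop_pivot (a point): upright pin of the stop arm, at (42, 108, 36) on top of the fence. The arm is a steel bar 16 mm wide, 50 mm long from the pin, z = 36 to 50. It moves stiffly (2 to 3 N at the peg) and stays where it is left
- stop_arm (a joint): angle (rad) of the stop arm, growing clockwise from above, 0 to 1.745 (hard stop). Starts at 0 to 0.3, parked pointing right along the fence (direction from jig +x: -80 degrees less the value). At 1.745 it points at the robot (-x) across the channel, its right-hand face at y = 100 for the blank to meet. To swing it push its far side (from behind the fence) and follow it round
- stop_peg (a point): middle of the upright black peg on the stop arm (14 mm thick, z = 50 to 74), 38 mm from the arm's pin
- cam_bolt (a point): upright bolt of the cam lever, at (-35, 40, 45). The lever is an aluminium bar 13 mm wide, z = 40 to 50, from the bolt out to the ball, with nothing on the deck in its path. It moves stiffly (3 to 5 N near the ball) and stays where it is left
- cam_lever (a joint): angle (rad) of the cam lever, growing clockwise from above, 0 to 1.75 (hard stop). Starts at 0 to 0.3, jaw open, pointing roughly at the robot (direction from jig +x: -160 degrees less the value). At 1.75 it points left along the jig, fully clamped; the jaw meets the blank at about 1.0 rad. To close it push its right-hand side and follow it round
- lever_ball (a point): centre of the red ball (26 mm) on the end of the cam lever, 90 mm from the bolt, z = 45
- jaw_face: black rubber face of the jaw, 58 mm long (y = 11 to 69), top at z = 38; open, the rubber is at x = -1. It moves towards the fence (+x) as the lever closes and is squeezed by up to 3 mm (15 N). Origin: on the deck at mid-length, 1 mm in front of the rubber
- blank: light wooden square blank, 27 x 120 x 27 mm, lying loose on the deck in the channel along the fence, its length along y; origin at the centre of its underside. Its left end starts 60 to 85 mm short of where the stop's face will be. Weighs about 0.1 kg
- blank_front (a point): centre of the blank's left end face (the end that meets the stop), 13.5 mm above the deck
- blank_mid (a point): centre of the blank
- blank_rear (a point): centre of the blank's right end face (the end to push on), 13.5 mm above the deck
- dark_blank: the dark grey square wooden blank (27 x 140 x 27 mm) lying on the bench left of the jig; leave it alone
- brown_blank: the brown square wooden blank (27 x 160 x 27 mm) lying beside the dark one; leave it alone
- pencil: black pencil, 135 mm long, on the bench right of the jig; leave it alone
- vernier: vernier calipers, 186 mm long, lying on the right of the bench; leave them alone
There are look-alikes about, which are no part of the job. What is shaped like the blank but pink is not meant.

How it is judged:
On the way, in this order (a step that is already met when the one before it is completed fails the run):
1. the stop arm is swung across the channel, with the cam lever still open (value of joint stop_arm above 1.65 rad and value of joint cam_lever below 0.7 rad), for 0.2 s.
2. the blank's end is butted against the stop, with the cam lever still open (y of blank_front in the frame of jig between 0.098 and 0.1025 m and value of joint stop_arm above 1.68 rad and value of joint cam_lever below 0.7 rad), for 0.2 s.
3. the cam lever is turned round and the jaw clamps the blank (value of joint cam_lever above 1.62 rad and contact force between jaw_face and blank above 6 N), for 0.2 s.
At the end, for the whole second after the job is handed in: Stop arm across (over 1.69 rad), the blank's left end within 2 mm of the stop's face, the blank flat and parallel to the fence (0.03 rad), the cam lever past 1.62 rad and the jaw pressing the blank with more than 6 N; all at rest (all of step 3 and y of blank_front in the frame of jig between 0.098 and 0.1025 m and value of joint stop_arm above 1.69 rad and angle between the y axis of blank and the y axis of jig, either way round below 0.03 rad and z of blank_mid in the frame of jig below 0.034 m and linear speed of blank below 0.01 m/s); the robot touches nothing.
It fails at once if the blank is lifted off the deck (z of blank_mid in the frame of jig above 0.0395 m).
It fails at once if the blank is tipped over (angle between blank's own z axis and vertical above 0.3 rad).
It fails at once if another thing on the bench is moved by more than 15 mm (distance of any of dark_blank, brown_blank, pencil, vernier from where it was at the start of the episode above 0.015 m).
It also fails if it takes over 59 s, if anything falls off the work surface, if the arm or the gripper's body presses on something with over 40 N, if the wrist force passes 120 N, or if a joint passes its speed limit or range.

## Working session

There is one attempt and no reset: what is moved stays moved. The work goes in short steps, Python scripts to look and compute and a tool call to move; the robot and the scene stay as the last step left them, time stands still between calls to the robot, and variables do not carry over. Pictures are saved under pics/ and viewed, and the job is handed in when it is done.

Besides the shell and the picture viewer there is one more tool, called after "Emit:" in YAML: its name, and indented under it one key for each argument. send_rows: Moves the arm, as the interface text tells. Its arguments: {"type":"object","properties":{"plan":{"type":"array"},"claw":{"type":"number"},"newtons":{"type":"number"}},"required":["plan"]}

```bash
ls; mkdir -p pics; cat > h.py <<'E'
import numpy as np, cv2
from workcell import get_state, viewer, job, env
def cam(n):
    d=viewer.read_camera(n); d['R']=cv2.Rodrigues(np.array(d['rvec'],float))[0]; d['t']=np.array(d['tvec'],float).ravel(); d['mtx']=np.array(d['mtx'],float); return d
def ray(d,px):
    m=d['mtx']; x=(px[0]-m[0,2])/m[0,0]; y=(px[1]-m[1,2])/m[1,1]
    rd=np.hypot(x,y); r=rd
    for _ in range(30): r=rd/(1+d['k1']*r*r)
    s=r/rd if rd>0 else 1
    v=d['R'].T@np.array([x*s,y*s,1]); o=-d['R'].T@d['t']
    return o,v/np.linalg.norm(v)
def onz(d,px,z):
    o,v=ray(d,px); return o+v*(z-o[2])/v[2]
def tri(d1,p1,d2,p2):
    o1,v1=ray(d1,p1);o2,v2=ray(d2,p2)
    A=np.stack([v1,-v2],1); s=np.linalg.lstsq(A,o2-o1,rcond=None)[0]
    a=o1+v1*s[0];b=o2+v2*s[1]; return (a+b)/2,np.linalg.norm(a-b)
def proj(d,P):
    c=d['R']@np.array(P,float)+d['t']; x,y=c[0]/c[2],c[1]/c[2]; f=1+d['k1']*(x*x+y*y)
    return d['mtx'][0,0]*x*f+d['mtx'][0,2], d['mtx'][1,1]*y*f+d['mtx'][1,2]
E
python3 - <<'E'
from h import *
print({k:(np.round(v,4).tolist() if not np.isscalar(v) else v) for k,v in get_state().items()}, env.grasp_offset)
for n in ['side','top','wrist']:
    d=cam(n); cv2.imwrite(f'pics/{n}0.png',cv2.resize(d['frame'],None,fx=1.5,fy=1.5)); np.save(f'pics/{n}0.npy',d,allow_pickle=True)
    print(n,-d['R'].T@d['t'],d['k1'],d['mtx'][0,0])
E
```

```text
pics
{'clock': 0.0, 'joint_pos': [1.1814, 0.314, 0.0449, 1.3036, -0.0, 1.4312], 'qvel': [0.001, -0.0006, -0.0007, -0.0007, -0.0005, 0.0001], 'tau': [-0.001, -48.0625, 29.8535, 0.0194, -0.0002, 0.0], 'tcp_pos': [0.1419, 0.5567, 0.2304], 'orientation': [0.7014, 0.0874, 0.7018, -0.0887], 'wrist_force': [-0.698, 0.8247, 0.371], 'ft_torque': [0.0054, 0.0033, 0.025], 'finger_gap': 0.08567527978565082} 0.0187
side [ 0.24268263 -0.98031749  0.58968076] -0.04938907297033871 354.5199173071855
top [ 0.44464045 -0.01276049  1.1465998 ] 0.033772057219962445 442.2215750435677
wrist [0.0636575  0.5771011  0.37284256] 0.03352963959964454 342.56712993591844
```

View pics/top0.png

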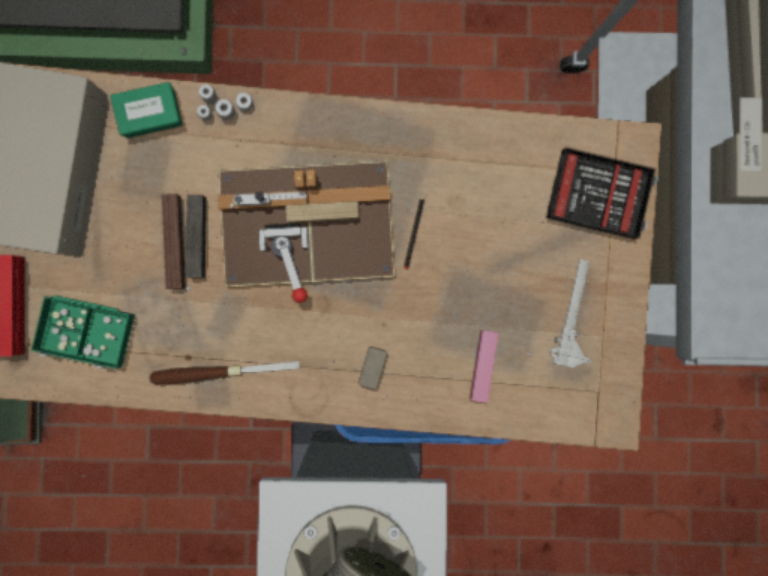

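View pics/side0.png

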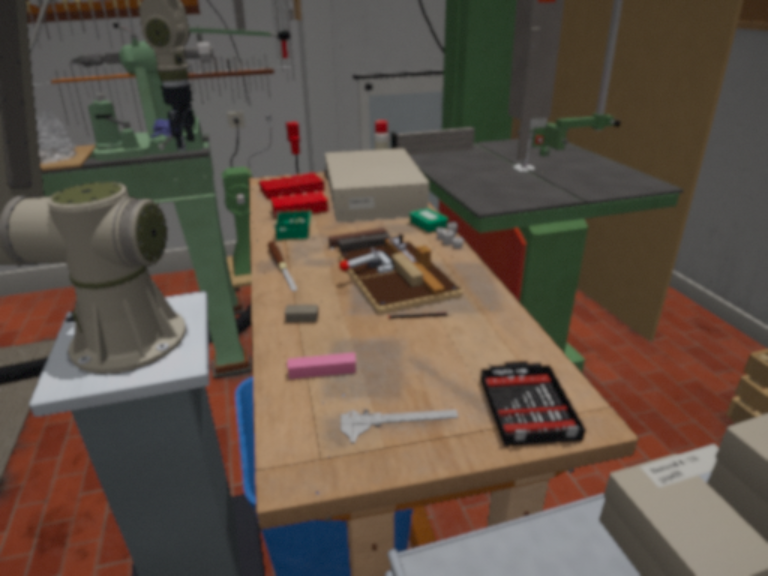

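View pics/wrist0.png

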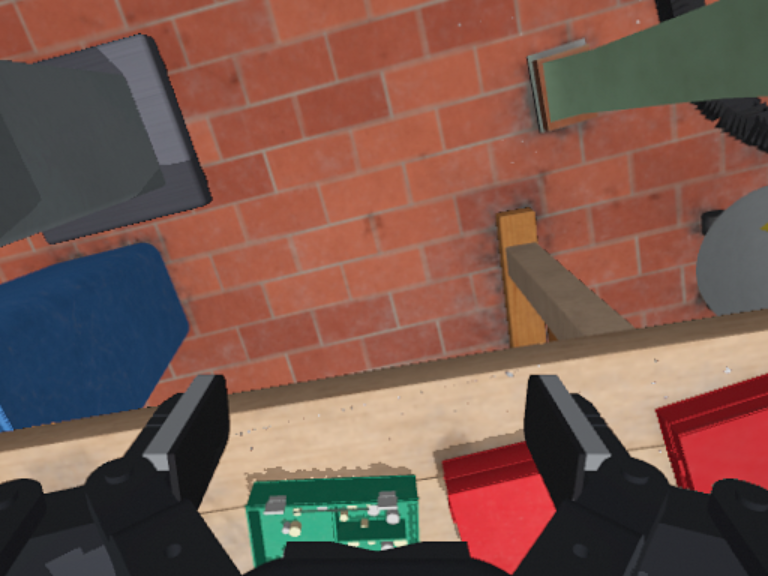

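The top view shows the jig at (220–395, 165–285), the light blank at about (322,212), the red ball at (300,295), the pink look-alike at (484,367), the dark blank at (195,237) and the brown one at (173,242). Next I'll zoom in on the jig.

```bash
python3 - <<'E'
from h import *
d=np.load('pics/top0.npy',allow_pickle=True).item(); f=d['frame']
c=f[95:205,135:290]; cv2.imwrite('pics/crop_top.png',cv2.resize(c,None,fx=5,fy=5,interpolation=cv2.INTER_CUBIC))
d=np.load('pics/side0.npy',allow_pickle=True).item(); f=d['frame']
c=f[145:215,215:315]; cv2.imwrite('pics/crop_side.png',cv2.resize(c,None,fx=8,fy=8,interpolation=cv2.INTER_CUBIC))
E
```

```text
(no output)
```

View pics/crop_top.png

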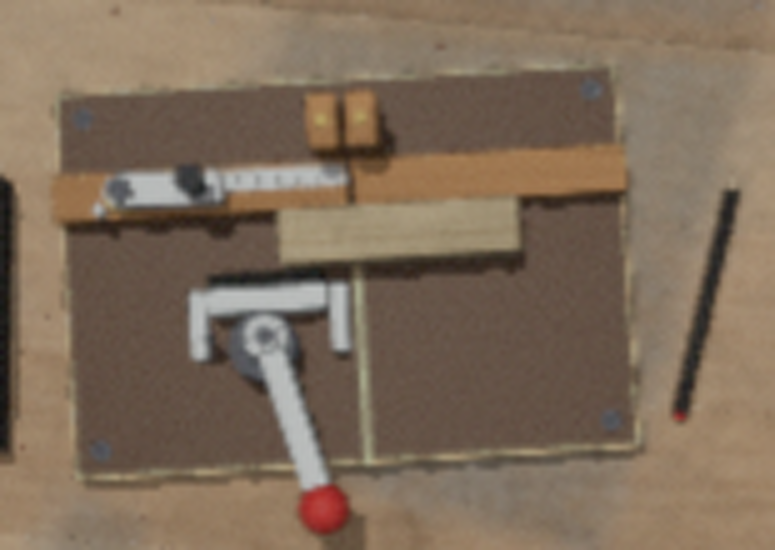

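View pics/crop_side.png

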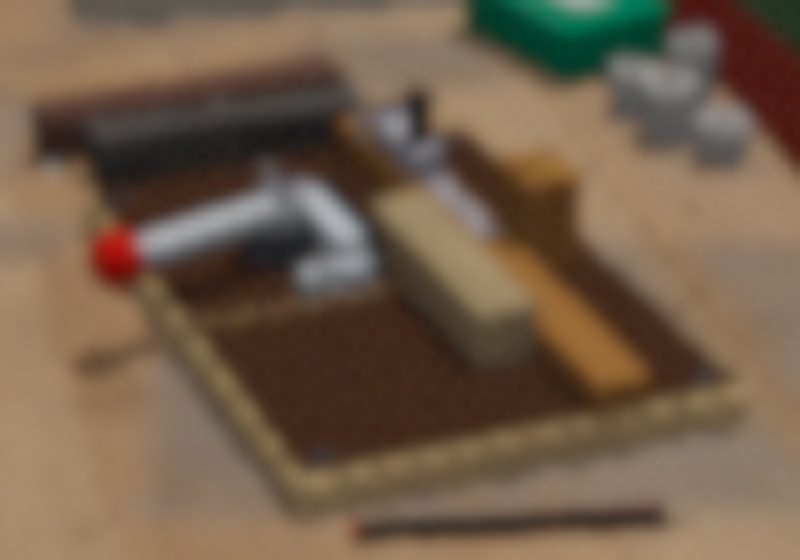

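```bash
cat > jigfit.py <<'E'
from h import *
d=np.load('pics/top0.npy',allow_pickle=True).item(); s=np.load('pics/side0.npy',allow_pickle=True).item()
T=lambda X,Y:((X+.5)/5-.5+135,(Y+.5)/5-.5+95)
S=lambda X,Y:((X+.5)/8-.5+215,(Y+.5)/8-.5+145)
c=[(60,97),(612,70),(640,447),(83,478)]
J=np.array([[100,145],[100,-145],[-100,-145],[-100,145]])/1e3
W=np.array([onz(d,T(*p),0.018)[:2] for p in c])
print(W, [np.linalg.norm(W[i]-W[i-1]) for i in range(4)])
U,_,Vt=np.linalg.svd((J-J.mean(0)).T@(W-W.mean(0))); R=(U@Vt).T; t=W.mean(0)-R@J.mean(0)
yaw=np.arctan2(R[1,0],R[0,0]); print('jig',t,'yaw deg',np.degrees(yaw),'res',(R@J.T).T+t-W)
toj=lambda P:np.round(np.r_[R.T@(np.array(P[:2])-t),P[2]]*1e3,1)
if __name__=='__main__':
    print('ball',toj(onz(d,T(324,509),0.045)),'tri',[toj(x) if np.ndim(x) else x for x in tri(d,T(324,509),s,S(117,252))])
    print('bolt',toj(onz(d,T(264,337),0.05)))
    print('peg top',toj(onz(d,T(190,180),0.07)), 'tri',[toj(x) if np.ndim(x) else x for x in tri(d,T(190,176),s,S(415,100))])
    print('pivot',toj(onz(d,T(119,188),0.05)))
    for p in [(280,211),(516,199),(521,250),(280,264)]: print('blank',toj(onz(d,T(*p),0.045)))
    print('blank tri NR top', [toj(x) if np.ndim(x) else x for x in tri(d,T(521,250),s,S(475,320))])
    print('blank tri FR top', [toj(x) if np.ndim(x) else x for x in tri(d,T(516,199),s,S(535,300))])
    print('deck NR', [toj(x) if np.ndim(x) else x for x in tri(d,T(640,447),s,S(295,480))])
    for p in [(55,222),(626,190)]: print('fence near',toj(onz(d,T(*p),0.034)))
    for p in [(53,178),(622,147)]: print('fence far',toj(onz(d,T(*p),0.034)))
    for p in [(325,92),(375,100),(340,152)]: print('cheek',toj(onz(d,T(*p),0.066)))
    print('scale end',toj(onz(d,T(347,180),0.036)))
E
python3 jigfit.py
```

```text
[[ 0.67213996  0.23406886]
 [ 0.69208538 -0.04747471]
 [ 0.49852973 -0.06488327]
 [ 0.47786749  0.21797544]] [np.float64(0.1949379127405261), np.float64(0.2822491835513682), np.float64(0.194336949283622), np.float64(0.2836123736139936)]
jig [0.58515564 0.08492158] yaw deg 4.379702660059067 res [[ 0.00165063  0.00306588]
 [ 0.00385129 -0.00454371]
 [-0.00200903 -0.00240831]
 [-0.00349288  0.00388614]]
ball [-120.5   17.4   45. ] tri [array([-119.3,   16.6,   49. ]), np.float64(0.002714376555681272)]
bolt [-33.7  41.7  50. ]
peg top [42.8 70.9 70. ] tri [array([44.2, 70.9, 70.7]), np.float64(0.0010203041261132397)]
pivot [ 44.3 109.1  50. ]
blank [29.3 30.8 45. ]
blank [ 28.6 -87.   45. ]
blank [  2.9 -88.   45. ]
blank [ 2.8 32.3 45. ]
blank tri NR top [array([  3.5, -88.1,  42.1]), np.float64(0.0004649260080522772)]
blank tri FR top [array([ 29.8, -87.5,  45.7]), np.float64(0.002684357092673572)]
deck NR [array([ -97.4, -142.9,   18.5]), np.float64(0.0009574656125607733)]
fence near [ 31.8 144.7  34. ]
fence near [  31.8 -142.8   34. ]
fence far [ 54.  144.5  34. ]
fence far [  53.7 -142.1   34. ]
cheek [83.1  3.3 66. ]
cheek [ 77.8 -20.9  66. ]
cheek [53.2 -2.3 66. ]
scale end [44.5 -2.7 36. ]
```

```bash
python3 - <<'E'
from h import *
from scipy.spatial.transform import Rotation as Ro
q=get_state()['orientation']; R=Ro.from_quat([q[1],q[2],q[3],q[0]]).as_matrix(); print(R.round(3)); print('yaw y',np.degrees(np.arctan2(R[1,1],R[0,1])),'q1-q6 deg',np.degrees(1.1814-1.4312))
E
```

```text
[[-0.001  0.247  0.969]
 [-0.001  0.969 -0.247]
 [-1.    -0.001 -0.   ]]
yaw y 75.68746374400412 q1-q6 deg -14.312485722367965
```

```bash
cat >> h.py <<'E'
from scipy.spatial.transform import Rotation as Ro
PSI=np.radians(4.38); JR=np.array([[np.cos(PSI),-np.sin(PSI)],[np.sin(PSI),np.cos(PSI)]]); JT=np.array([0.58515,0.08492])+JR@np.array([.0013,.0012])
def j2w(x,y): return JT+JR@(np.array([x,y])/1e3)
def w2j(P): return JR.T@(np.array(P[:2])-JT)*1e3
def pose():
    s=get_state(); q=s['orientation']; return np.array(s['tcp_pos']),Ro.from_quat([q[1],q[2],q[3],q[0]]).as_matrix(),s
def to(jx,jy,z,Yj):
    """shift in tool mm, turn about tool axes deg, for jig xy, world z(mm), tool-y yaw in jig deg"""
    p,R,s=pose(); t=np.r_[j2w(jx,jy),z/1e3]; Y=np.radians(Yj)+PSI
    Rt=np.array([[0,np.cos(Y),np.sin(Y)],[0,np.sin(Y),-np.cos(Y)],[-1,0,0]])
    return np.round(R.T@(t-p)*1e3,1).tolist(), np.round(np.degrees(Ro.from_matrix(R.T@Rt).as_rotvec()),1).tolist()
def where():
    p,R,s=pose(); print('t',round(s['clock'],2),'jig',w2j(p).round(1),'z',round(p[2]*1e3,1),'Yj',round(np.degrees(np.arctan2(R[1,1],R[0,1])-PSI),1),'Fjig',(JR.T@np.array(s['wrist_force'])[:2]).round(2),round(s['wrist_force'][2],2),'gap',round(s['finger_gap'],4))
E
python3 -c "
from h import *
where(); print(to(75,70,160,178)); print(j2w(75,70))"
```

```text
t 0.15 jig [-407.1  503.2] z 230.6 Yj 71.3 Fjig [0.01 0.59] 0.37 gap 0.0853
([70.8, -255.7, 595.5], [-106.7, -0.1, 0.0])
[0.65578955 0.16173916]
```

The likely candidates are the light blank at (322,212) in the channel, the pink block at (484,367), the grey stone at (373,368), and the dark and brown blanks at (195,237) and (173,242). The light one in the channel fits the description: its top is at z≈45, it is 27 mm wide and 118–120 mm long, and the crop confirms it. Now I'll move over to behind the stop arm with the claw shut.

Emit:
send_rows:
  plan:
    - [5, -26, 60, -10, 0, 0]
    - [10, -52, 120, -20, 0, 0]
    - [15, -78, 180, -31, 0, 0]
    - [20, -104, 240, -42, 0, 0]
    - [25, -130, 300, -53, 0, 0]
    - [30, -156, 355, -64, 0, 0]
    - [35, -182, 415, -75, 0, 0]
    - [40, -205, 475, -86, 0, 0]
    - [45, -230, 535, -97, 0, 0]
    - [50, -256, 595, -107, 0, 0]
  claw: 0
  newtons: 60

```text
clock: 1.4
tcp_pos: [0.6088, 0.1972, 0.1855]
orientation: [0.516, -0.483, 0.516, 0.483]
wrist_force: [1.4, 1.0, 0.7]
finger_gap: -0.0001
```

```bash
python3 - <<'E'
from h import *
where(); print(to(75,70,160,178))
d=cam('wrist'); cv2.imwrite('pics/w1.png',cv2.resize(d['frame'],None,fx=1.5,fy=1.5)); np.save('pics/w1.npy',d,allow_pickle=True)
E
```

```text
t 1.4 jig [ 30.9 109. ] z 185.5 Yj 171.8 Fjig [1.49 0.87] 0.7 gap -0.0001
([25.5, -49.2, -32.3], [-6.2, 0.0, -0.0])
```

View pics/w1.png

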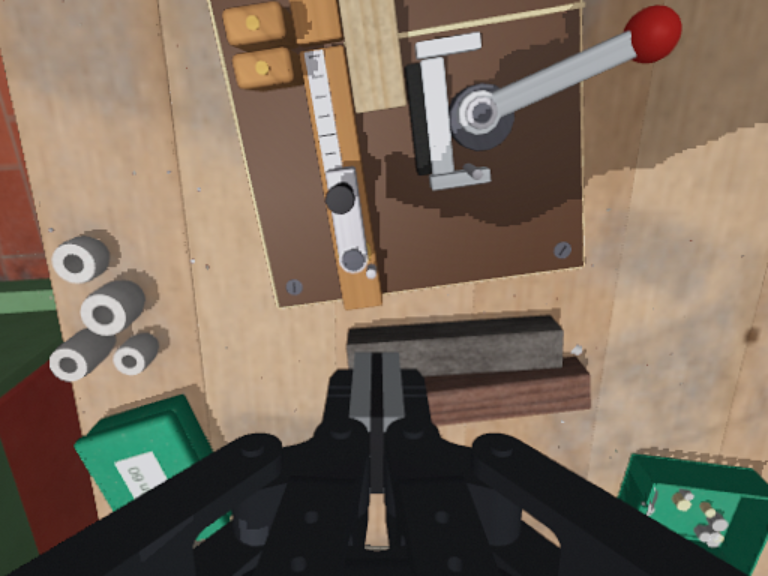

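The wrist view shows the peg at (340,198), the stop pin at (353,260), the blank's left end at about (380,108), the cam bolt at (482,112) and the ball at (653,33). The closed fingertip is about 15 mm wide. Next I'll check the jig pose from this view.

```bash
python3 - <<'E'
from h import *
d=np.load('pics/w1.npy',allow_pickle=True).item()
P=lambda X,Y:((X+.5)/1.5-.5,(Y+.5)/1.5-.5)
def a(n,p,z): 
    w=onz(d,P(*p),z); print(n,w2j(w).round(1))
a('peg top 74',(340,200),.074); a('pivot z50',(353,259),.052); a('ball',(653,33),.045); a('bolt',(482,110),.055)
a('deck corner FL(100,145)',(280,307),.018); a('deck corner NL(-100,145)',(583,266),.018)
a('fence FL(54,145)',(345,309),.034); a('fence NL(30,145)',(381,303),.034)
a('blank FL',(357,110),.045); a('blank NL',(407,104),.045)
a('bar/cheek corner(54,13,66)',(292,80),.066)
t=np.load('pics/top0.npy',allow_pickle=True).item()
T=lambda X,Y:((X+.5)/5-.5+135,(Y+.5)/5-.5+95)
for n,p,q in [('peg',(340,195),(190,177)),('ball',(653,33),(324,509)),('blankFL',(357,110),(280,211)),('blankNL',(407,104),(280,264))]:
    X,e=tri(d,P(*p),t,T(*q)); print(n,w2j(X).round(1),X[2].round(4),e.round(4))
E
```

```text
peg top 74 [43.7 70.6]
pivot z50 [ 44.1 108. ]
ball [-120.4   16.1]
bolt [-32.7  39.2]
deck corner FL(100,145) [ 98.9 143.1]
deck corner NL(-100,145) [-95.3 142.8]
fence FL(54,145) [ 55.6 144.2]
fence NL(30,145) [ 33.1 143.4]
blank FL [30.  30.2]
blank NL [ 3.8 31. ]
bar/cheek corner(54,13,66) [57.6 12.5]
peg [44.7 70.7] 0.0605 0.0008
ball [-121.7   16.2] 0.0425 0.0004
blankFL [30.1 30.6] 0.0332 0.0008
blankNL [ 3.  31.6] 0.0361 0.0012
```

```bash
sed -i 's/\[.0013,.0012\]/[.0028,.0012]/' h.py; python3 -c "
from h import *
where(); print(to(70,70,130,179)); print(to(70,70,57,179))"
```

```text
t 1.45 jig [ 34.9 103. ] z 183.8 Yj 172.0 Fjig [ 6.63 -1.53] -0.36 gap 0.0002
([54.0, -39.2, -27.6], [-7.0, -0.2, 0.2])
([127.0, -38.9, -27.4], [-7.0, -0.2, 0.2])
```

Emit:
send_rows:
  plan:
    - [0, 0, 0, 0, 0, 0]
    - [10, 0, 0, 0, 0, 0]
    - [20, 0, 0, 0, 0, 0]
    - [30, 0, 0, 0, 0, 0]
    - [30, 0, 0, 0, 0, 0]
    - [30, 0, 0, 0, 0, 0]
    - [30, 0, 0, 0, 0, 0]
    - [30, 0, 0, 0, 0, 0]
    - [30, 0, 0, 0, 0, 0]
    - [30, 0, 0, 0, 0, 0]

```text
clock: 2.7
tcp_pos: [0.6076, 0.1986, 0.156]
orientation: [0.518, -0.481, 0.518, 0.481]
wrist_force: [-0.2, -0.3, -0.5]
finger_gap: 0.0001
```

```bash
python3 -c "
from h import *
where(); print(to(68,70,57,179))"
```

```text
t 2.7 jig [ 28.3 110.4] z 156.0 Yj 171.4 Fjig [-0.27 -0.32] -0.55 gap 0.0001
([99.0, -45.3, -34.0], [-7.6, 0.0, 0.0])
```

Emit:
send_rows:
  plan:
    - [10, -22, -17, -4, 0, 0]
    - [20, -45, -34, -7.6, 0, 0]
    - [30, -45, -34, -7.6, 0, 0]
    - [50, -45, -34, -7.6, 0, 0]
    - [70, -45, -34, -7.6, 0, 0]
    - [85, -45, -34, -7.6, 0, 0]
    - [95, -45, -34, -7.6, 0, 0]
    - [99, -45, -34, -7.6, 0, 0]
    - [99, -45, -34, -7.6, 0, 0]
    - [99, -45, -34, -7.6, 0, 0]

```text
clock: 3.95
tcp_pos: [0.6505, 0.1615, 0.0577]
orientation: [-0.485, 0.515, -0.484, -0.514]
wrist_force: [1.3, 0.0, 0.1]
finger_gap: -0.0002
```

```bash
cat > arc.py <<'E'
from h import *
import sys
def arc(cx,cy,rad,off,angs,z):
    """rows for finger centre following lever at directions angs (deg, jig)"""
    for th in angs:
        t=np.radians(th); u=np.array([np.cos(t),np.sin(t)]); n=np.array([-u[1],u[0]])
        c=np.array([cx,cy])+rad*u+off*n
        s,r=to(c[0],c[1],z,th+270); print(th,s,r)
E
python3 -c "
from arc import *
where(); print(arc(42,108,38,14.5,[-91,-91-8,-91-16,-91-24,-91-32,-91-40,-91-48,-139],57))
d=cam('wrist'); cv2.imwrite('pics/w2.png',cv2.resize(d['frame'],None,fx=1.5,fy=1.5)); np.save('pics/w2.npy',d,allow_pickle=True)
"
```

```text
t 3.95 jig [68.2 70.2] z 57.7 Yj -180.9 Fjig [ 1.31 -0.08] 0.14 gap -0.0002
-91 [0.7, 12.3, -0.6] [0.1, 0.0, 0.1]
-99 [0.7, 17.8, -2.3] [8.1, 0.0, 0.1]
-107 [0.7, 23.4, -3.1] [16.1, 0.0, 0.1]
-115 [0.7, 29.0, -3.2] [24.1, 0.0, 0.1]
-123 [0.7, 34.7, -2.5] [32.1, 0.0, 0.1]
-131 [0.7, 40.2, -1.0] [40.1, 0.0, 0.1]
-139 [0.6, 45.4, 1.2] [48.1, 0.0, 0.1]
-139 [0.6, 45.4, 1.2] [48.1, 0.0, 0.1]
None
```

View pics/w2.png

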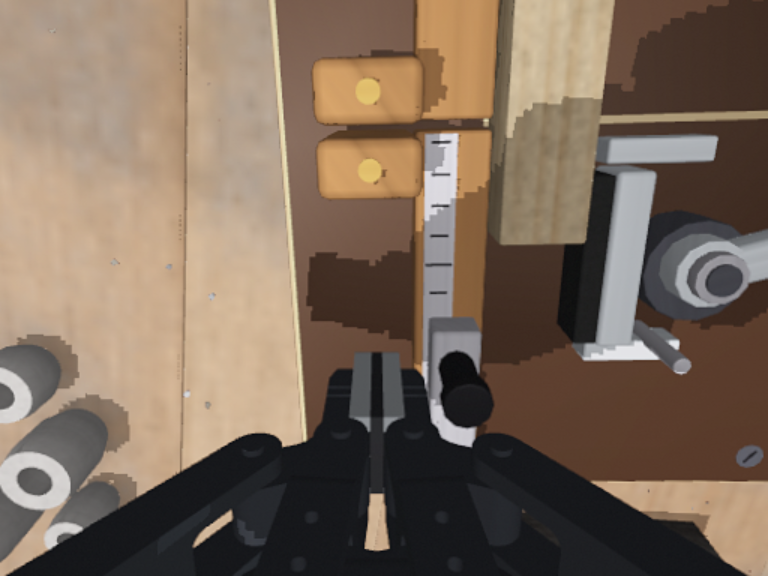

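The fingertip at (377,360) stands beside the peg, whose base is at about (460,375), on the far side of the arm. I'll push it round.

Emit:
send_rows:
  plan:
    - [1, 12, -1, 0, 0, 0]
    - [1, 18, -2, 8, 0, 0]
    - [1, 23.5, -3, 16, 0, 0]
    - [1, 29, -3, 24, 0, 0]
    - [1, 34.5, -2.5, 32, 0, 0]
    - [1, 40, -1, 40, 0, 0]
    - [1, 45.5, 1, 48, 0, 0]
    - [1, 45.5, 1, 48, 0, 0]
    - [1, 45.5, 1, 48, 0, 0]
    - [1, 45.5, 1, 48, 0, 0]

```text
clock: 5.25
tcp_pos: [0.6051, 0.1596, 0.0563]
orientation: [0.652, -0.274, 0.652, 0.273]
wrist_force: [1.8, -1.4, 1.0]
finger_gap: 0.0002
```

```bash
python3 -c "
from arc import *
where(); print(arc(42,108,38,14.5,[-139,-147,-155,-163,-171,-176,-180],57))
d=cam('wrist'); cv2.imwrite('pics/w3.png',cv2.resize(d['frame'],None,fx=1.5,fy=1.5)); np.save('pics/w3.npy',d,allow_pickle=True)
"
```

```text
t 5.25 jig [22.8 71.8] z 56.3 Yj 131.1 Fjig [ 1.68 -1.51] 0.97 gap 0.0002
-139 [-0.7, 0.2, 0.3] [0.1, 0.0, 0.0]
-147 [-0.7, 5.7, -1.4] [8.1, 0.0, 0.0]
-155 [-0.7, 11.3, -2.2] [16.1, 0.0, 0.0]
-163 [-0.7, 17.0, -2.3] [24.1, 0.1, 0.0]
-171 [-0.7, 22.6, -1.6] [32.1, 0.1, 0.0]
-176 [-0.7, 26.0, -0.7] [37.1, 0.1, 0.0]
-180 [-0.7, 28.7, 0.2] [41.1, 0.1, 0.0]
None
```

View pics/w3.png

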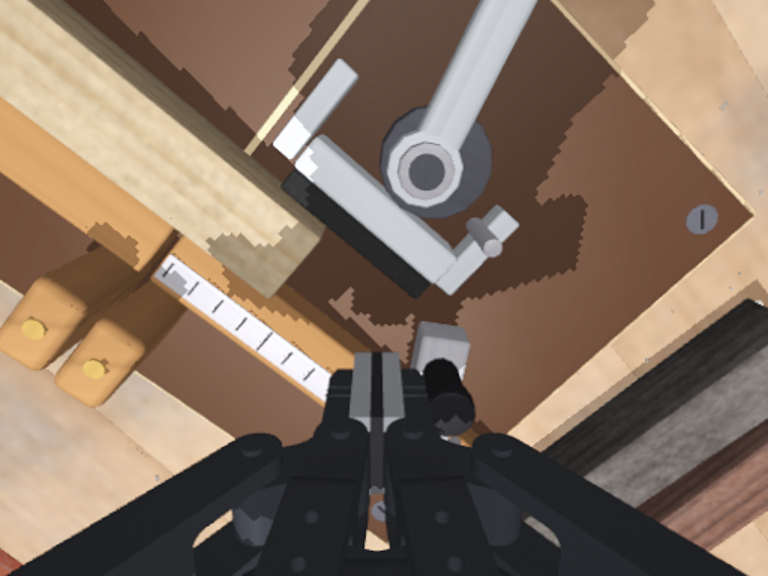

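The peg at (447,395) is against the finger and the arm is about halfway round, with a push of around 2.3 N. I'll carry on.

Emit:
send_rows:
  plan:
    - [0, 6, -1.5, 8, 0, 0]
    - [0, 11.5, -2, 16, 0, 0]
    - [0, 17, -2.5, 24, 0, 0]
    - [0, 22.5, -1.5, 32, 0, 0]
    - [0, 26, -1, 37, 0, 0]
    - [0, 29, 0, 41, 0, 0]
    - [0, 29, 0, 41, 0, 0]
    - [0, 29, 0, 41, 0, 0]
    - [0, 29, 0, 41, 0, 0]
    - [0, 29, 0, 41, 0, 0]

```text
clock: 6.55
tcp_pos: [0.5852, 0.175, 0.0563]
orientation: [0.707, -0.029, 0.706, 0.023]
wrist_force: [2.8, -17.4, 3.0]
finger_gap: -0.0002
```

```bash
python3 -c "
from arc import *
where()
d=cam('wrist'); cv2.imwrite('pics/w4.png',cv2.resize(d['frame'],None,fx=1.5,fy=1.5)); np.save('pics/w4.npy',d,allow_pickle=True)
"
```

```text
t 6.55 jig [ 4.1 88.6] z 56.3 Yj 89.9 Fjig [  1.49 -17.56] 2.96 gap -0.0002
```

View pics/w4.png

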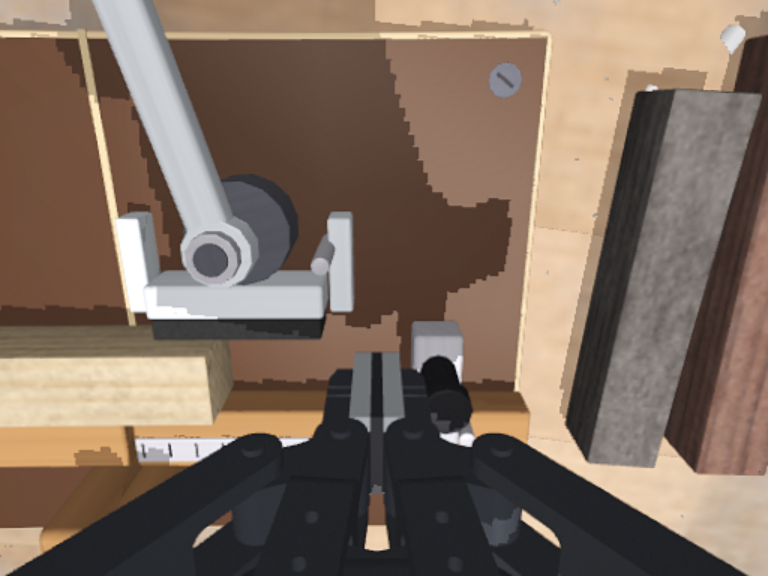

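17.5 N against the hard stop, and the arm stands square across the channel in the view: bar at (437,345), fence edge along row 395. Next I'll back off, rise and go behind the blank's right end.

Emit:
send_rows:
  plan:
    - [0, -12, 0, 0, 0, 0]
    - [-20, -15, 2, 0, 0, 0]
    - [-50, -20, 4, 0, 0, 0]
    - [-60, -60, 6, 0, 0, 0]
    - [-60, -110, 9, 0, 0, 0]
    - [-60, -160, 12, 0, 0, 0]
    - [-60, -205, 12, 0, 0, 0]
    - [-50, -205, 12, 0, 0, 0]
    - [-30, -205, 12, 0, 0, 0]
    - [-30, -205, 12, 0, 0, 0]

```text
clock: 7.85
tcp_pos: [0.6094, -0.0221, 0.0836]
orientation: [0.705, -0.027, 0.708, 0.028]
wrist_force: [-0.5, 0.1, -0.1]
finger_gap: -0.0001
```

```bash
python3 -c "
from arc import *
where(); print(to(15.5,-113,28,90))
d=cam('wrist'); cv2.imwrite('pics/w5.png',cv2.resize(d['frame'],None,fx=1.5,fy=1.5)); np.save('pics/w5.npy',d,allow_pickle=True)
"
```

```text
t 7.85 jig [  13.2 -109.7] z 83.6 Yj 90.1 Fjig [-0.51  0.18] -0.05 gap -0.0001
([55.6, -3.4, 2.5], [0.1, -0.3, -0.1])
```

View pics/w5.png

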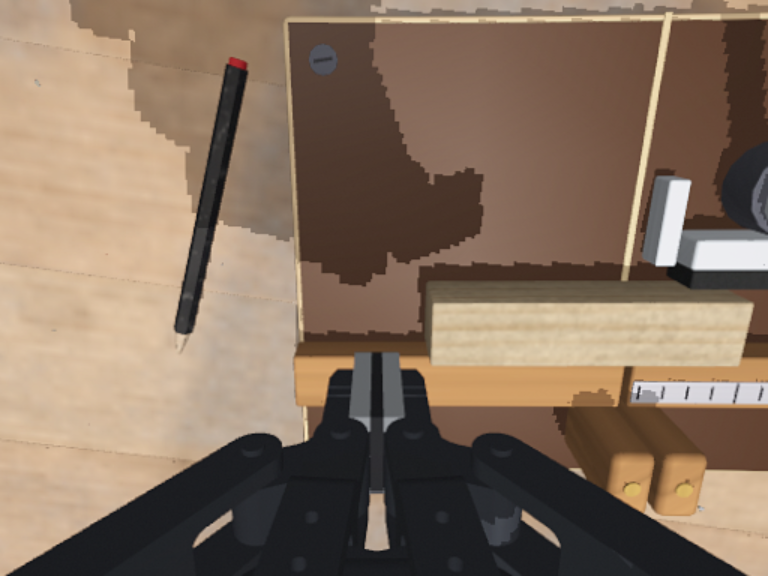

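```bash
python3 -c "
from arc import *
d=np.load('pics/w5.npy',allow_pickle=True).item()
P=lambda X,Y:((X+.5)/1.5-.5,(Y+.5)/1.5-.5)
for n,p,z in [('rear near top',(427,284),.045),('rear far top',(431,364),.045),('front far top',(741,366),.045),('front near',(750,302),.045),('fence near R',(297,356),.034),('fence far R',(297,405),.034),('fence near edge L',(420,352),.034),('deck NR',(287,20),.018)]:
  print(n,w2j(onz(d,P(*p),z)).round(1))
"
```

```text
rear near top [ -4.5 -90.6]
rear far top [ 28.8 -87.9]
front far top [28.8 32. ]
front near [ 2.3 29.5]
fence near R [  31.  -142.2]
fence far R [  54.1 -143.2]
fence near edge L [ 29.1 -91.3]
deck NR [ -96.7 -142.2]
```

The view shows the blank from (430,304) to (741,366), with its rear end at y≈-88, and the fence near edge at x≈30. The spot for the finger at (377,350) is clear. I'll descend and begin the push.

Emit:
send_rows:
  plan:
    - [20, -3, 2.5, 0, 0, 0]
    - [40, -3, 2.5, 0, 0, 0]
    - [56, -3, 2.5, 0, 0, 0]
    - [56, -3, 2.5, 0, 0, 0]
    - [56, 5, 2.5, 0, 0, 0]
    - [56, 13, 2.5, 0, 0, 0]
    - [56, 20, 2.5, 0, 0, 0]
    - [56, 27, 2.5, 0, 0, 0]
    - [56, 34, 2.5, 0, 0, 0]
    - [56, 40, 2.5, 0, 0, 0]

```text
clock: 9.15
tcp_pos: [0.611, 0.0171, 0.03]
orientation: [0.707, -0.027, 0.707, 0.027]
wrist_force: [-0.1, -1.8, 1.0]
finger_gap: -0.0001
```

```bash
python3 -c "
from arc import *
where(); print(to(15.5,-29,28,90))
d=cam('wrist'); cv2.imwrite('pics/w6.png',cv2.resize(d['frame'],None,fx=1.5,fy=1.5)); np.save('pics/w6.npy',d,allow_pickle=True)
"
```

```text
t 9.15 jig [ 17.8 -70.8] z 30.0 Yj 90.1 Fjig [-0.24 -1.78] 1.0 gap -0.0001
([2.0, 41.8, -2.3], [0.1, 0.0, 0.0])
```

View pics/w6.png

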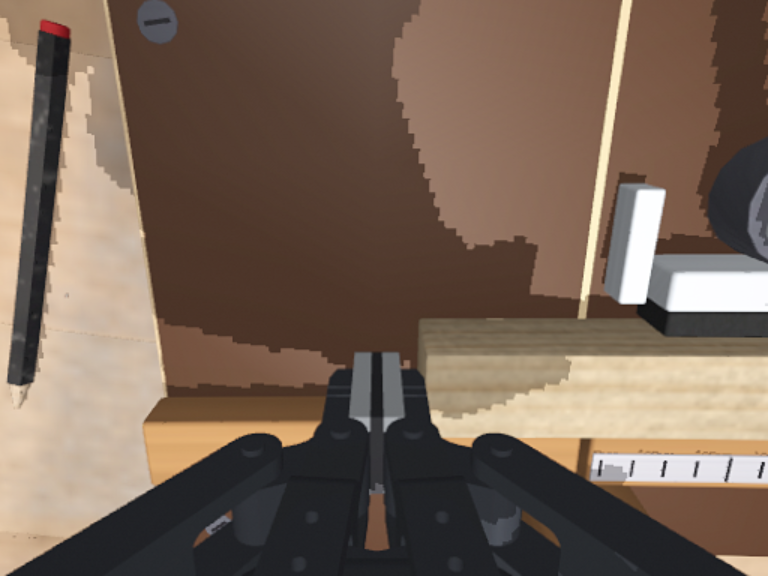

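Emit:
send_rows:
  plan:
    - [1, 6, -1, 0, 0, 0]
    - [1, 12, -1, 0, 0, 0]
    - [1, 18, -1, 0, 0, 0]
    - [1, 24, -1, 0, 0, 0]
    - [1, 29, -1, 0, 0, 0]
    - [1, 33, -1, 0, 0, 0]
    - [1, 36, -1, 0, 0, 0]
    - [1, 38, -1, 0, 0, 0]
    - [1, 38, -1, 0, 0, 0]
    - [1, 38, -1, 0, 0, 0]

```text
clock: 10.45
tcp_pos: [0.6071, 0.0544, 0.0289]
orientation: [0.707, -0.027, 0.707, 0.027]
wrist_force: [0.0, -0.6, -1.1]
finger_gap: -0.0001
```

```bash
python3 -c "
from arc import *
where()
d=cam('wrist'); cv2.imwrite('pics/w7.png',cv2.resize(d['frame'],None,fx=1.5,fy=1.5)); np.save('pics/w7.npy',d,allow_pickle=True)
d=cam('top'); c=d['frame'][95:205,135:290]; cv2.imwrite('pics/t7.png',cv2.resize(c,None,fx=5,fy=5,interpolation=cv2.INTER_CUBIC))
"
```

```text
t 10.45 jig [ 16.7 -33.3] z 28.9 Yj 90.0 Fjig [-0.04 -0.56] -1.14 gap -0.0001
```

View pics/w7.png

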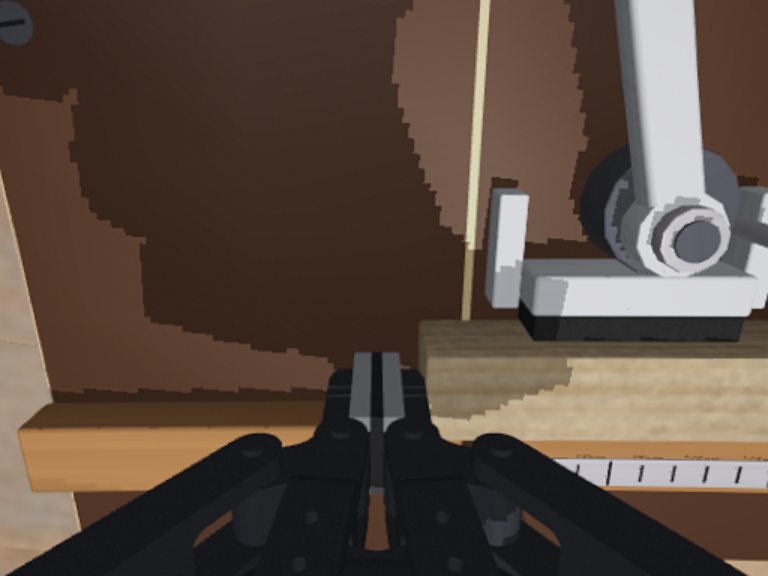

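View pics/t7.png

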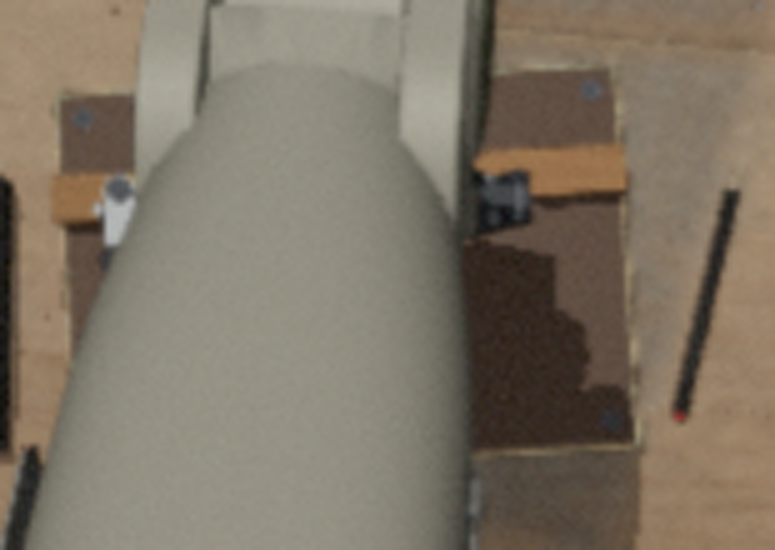

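The stop arm is across (bar at crop (118,205)) and the blank has followed the finger, with its rear edge at wrist (418,330). I'll creep forward the last millimetres.

Emit:
send_rows:
  plan:
    - [0, 0.5, 0, 0, 0, 0]
    - [0, 1, 0, 0, 0, 0]
    - [0, 1.5, 0, 0, 0, 0]
    - [0, 2, 0, 0, 0, 0]
    - [0, 2.5, 0, 0, 0, 0]
    - [0, 3, 0, 0, 0, 0]
    - [0, 3.5, 0, 0, 0, 0]
    - [0, 4, 0, 0, 0, 0]
    - [0, 4, 0, 0, 0, 0]
    - [0, 4, 0, 0, 0, 0]

```text
clock: 11.8
tcp_pos: [0.6074, 0.0549, 0.0292]
orientation: [0.707, -0.029, 0.706, 0.024]
wrist_force: [0.0, -13.3, 0.3]
finger_gap: -0.0001
```

```bash
python3 -c "
from arc import *
where()"
```

```text
t 11.8 jig [ 17.1 -32.9] z 29.2 Yj 89.9 Fjig [ -1.01 -13.28] 0.31 gap -0.0001
```

The finger stopped at 13 N without advancing, so the blank is butted against the stop. Next I'll back off, rise and go to the right-hand side of the lever.

```bash
python3 -c "
from arc import *
arc(-35,40,64,30,[-165],95)"
```

```text
-165 [-66.0, 26.7, -106.1] [-15.1, -0.0, 0.4]
```

Emit:
send_rows:
  plan:
    - [0, -8, 0, 0, 0, 0]
    - [0, -18, 0, 0, 0, 0]
    - [-20, -20, 0, 0, 0, 0]
    - [-50, -20, 0, 0, 0, 0]
    - [-66, -15, -20, 0, 0, 0]
    - [-66, 0, -50, -7, 0, 0]
    - [-66, 12, -80, -15, 0, 0]
    - [-66, 23, -106, -15, 0, 0]
    - [-66, 23, -106, -15, 0, 0]
    - [-66, 23, -106, -15, 0, 0]

```text
clock: 13.05
tcp_pos: [0.5005, 0.0731, 0.0954]
orientation: [0.698, -0.119, 0.696, 0.119]
wrist_force: [-0.0, 0.4, 0.0]
finger_gap: -0.0001
```

```bash
python3 -c "
from arc import *
where(); arc(-35,40,64,30,[-165],28)
d=cam('wrist'); cv2.imwrite('pics/w8.png',cv2.resize(d['frame'],None,fx=1.5,fy=1.5)); np.save('pics/w8.npy',d,allow_pickle=True)
d=cam('side'); c=d['frame'][145:215,215:315]; cv2.imwrite('pics/s8.png',cv2.resize(c,None,fx=8,fy=8,interpolation=cv2.INTER_CUBIC))
"
```

```text
t 13.05 jig [-88.1  -6.5] z 95.4 Yj 105.1 Fjig [0.01 0.39] 0.03 gap -0.0001
-165 [67.4, 1.2, -0.8] [0.1, 0.1, 0.0]
```

View pics/w8.png

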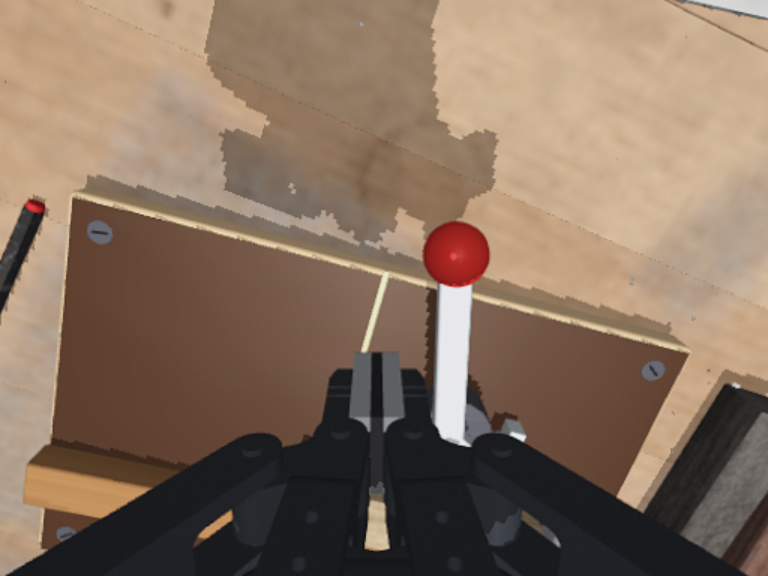

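View pics/s8.png

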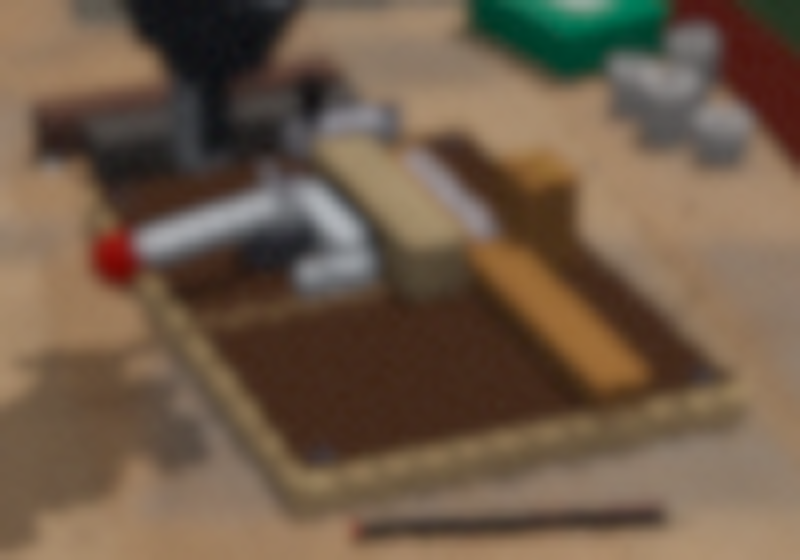

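The blank is up against the stop in the side view (crop (325,140)). In the wrist view the finger at (377,360) lies alongside the lever, which runs from (453,440) to the ball at (456,253). I'll descend and push.

```bash
python3 -c "
from arc import *
arc(-35,40,64,19.5,[-165,-172,-179,-186,-193,-200],28)"
```

```text
-165 [67.2, 11.9, -0.9] [0.0, 0.1, 0.0]
-172 [67.2, 19.9, -2.8] [7.0, 0.1, 0.0]
-179 [67.1, 28.0, -3.7] [14.0, 0.1, 0.0]
-186 [67.1, 36.1, -3.6] [21.0, 0.1, 0.0]
-193 [67.1, 44.2, -2.5] [28.0, 0.1, -0.0]
-200 [67.1, 52.2, -0.5] [35.0, 0.1, -0.0]
```

Emit:
send_rows:
  plan:
    - [30, 0, 0, 0, 0, 0]
    - [60, 0, 0, 0, 0, 0]
    - [67, 0, 0, 0, 0, 0]
    - [67, 6, 0, 0, 0, 0]
    - [67, 12, -1, 0, 0, 0]
    - [67, 20, -3, 7, 0, 0]
    - [67, 28, -3.5, 14, 0, 0]
    - [67, 36, -3.5, 21, 0, 0]
    - [67, 44, -2.5, 28, 0, 0]
    - [67, 52, -0.5, 35, 0, 0]

```text
clock: 14.4
tcp_pos: [0.4824, 0.1218, 0.0291]
orientation: [0.701, 0.097, 0.699, -0.098]
wrist_force: [0.8, -3.5, -1.7]
finger_gap: 0.0
```

```bash
python3 -c "
from arc import *
where(); arc(-35,40,64,19.5,[-200,-207,-214,-221,-228,-235,-242,-249],28)
d=cam('wrist'); cv2.imwrite('pics/w9.png',cv2.resize(d['frame'],None,fx=1.5,fy=1.5)); np.save('pics/w9.npy',d,allow_pickle=True)
where()
"
```

```text
t 14.4 jig [-102.5   43.4] z 29.1 Yj 69.8 Fjig [ 0.49 -3.59] -1.67 gap 0.0
-200 [1.1, 0.4, 0.5] [-0.2, 0.2, 0.1]
-207 [1.1, 8.3, -1.4] [6.8, 0.2, 0.1]
-214 [1.1, 16.4, -2.3] [13.8, 0.2, 0.0]
-221 [1.0, 24.6, -2.3] [20.8, 0.2, 0.0]
-228 [1.0, 32.7, -1.2] [27.8, 0.2, 0.0]
-235 [1.0, 40.6, 0.8] [34.8, 0.2, 0.0]
-242 [1.0, 48.2, 3.8] [41.8, 0.2, 0.0]
-249 [1.0, 55.4, 7.7] [48.8, 0.2, -0.0]
t 14.45 jig [-102.4   44.4] z 29.1 Yj 69.6 Fjig [ 1.16 -1.77] -1.13 gap 0.0001
```

View pics/w9.png

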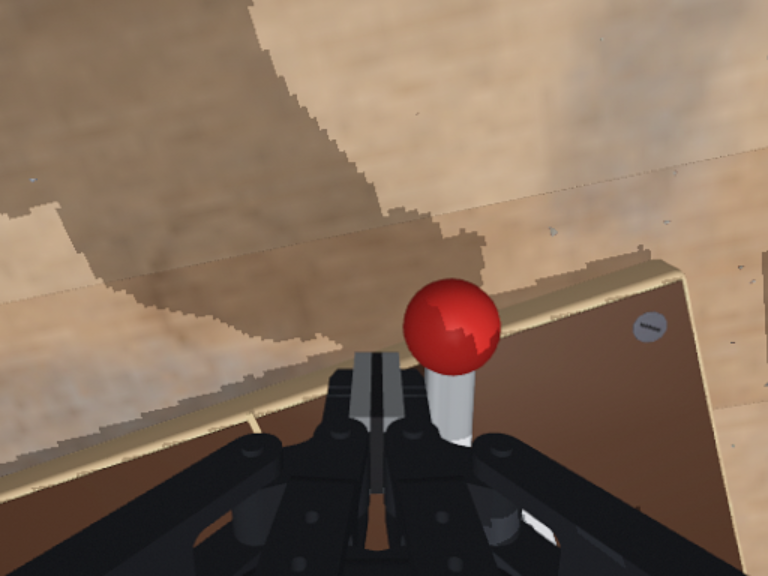

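The lever (ball at (452,327)) is following the finger. I'll continue round.

Emit:
send_rows:
  plan:
    - [1, 4, -1, 3, 0, 0]
    - [1, 8, -1.5, 7, 0, 0]
    - [1, 16.5, -2.5, 14, 0, 0]
    - [1, 24.5, -2.5, 21, 0, 0]
    - [1, 32.5, -1, 28, 0, 0]
    - [1, 40.5, 1, 35, 0, 0]
    - [1, 44.5, 2, 38.5, 0, 0]
    - [1, 48, 4, 42, 0, 0]
    - [1, 52, 6, 45.5, 0, 0]
    - [1, 55.5, 7.5, 49, 0, 0]

```text
clock: 15.7
tcp_pos: [0.5029, 0.1736, 0.0279]
orientation: [0.598, 0.377, 0.598, -0.378]
wrist_force: [-2.0, -3.3, 2.3]
finger_gap: 0.0
```

```bash
python3 -c "
from arc import *
where(); arc(-35,40,64,19.5,[-249,-252,-255,-258,-260,-262],28)
d=cam('wrist'); cv2.imwrite('pics/w10.png',cv2.resize(d['frame'],None,fx=1.5,fy=1.5)); np.save('pics/w10.npy',d,allow_pickle=True)
where()
"
```

```text
t 15.7 jig [-78.   93.5] z 27.9 Yj 21.1 Fjig [-2.29 -3.11] 2.27 gap 0.0
-249 [-0.1, 1.5, 1.3] [0.1, 0.0, 0.0]
-252 [-0.1, 4.9, 0.4] [3.1, 0.0, 0.0]
-255 [-0.2, 8.3, -0.3] [6.1, 0.0, 0.0]
-258 [-0.2, 11.7, -0.9] [9.1, 0.0, 0.0]
-260 [-0.2, 14.1, -1.2] [11.1, 0.0, 0.0]
-262 [-0.2, 16.4, -1.4] [13.1, 0.0, 0.0]
t 15.75 jig [-77.5  93.7] z 27.9 Yj 21.0 Fjig [-2.7  -1.61] 1.99 gap -0.0001
```

View pics/w10.png

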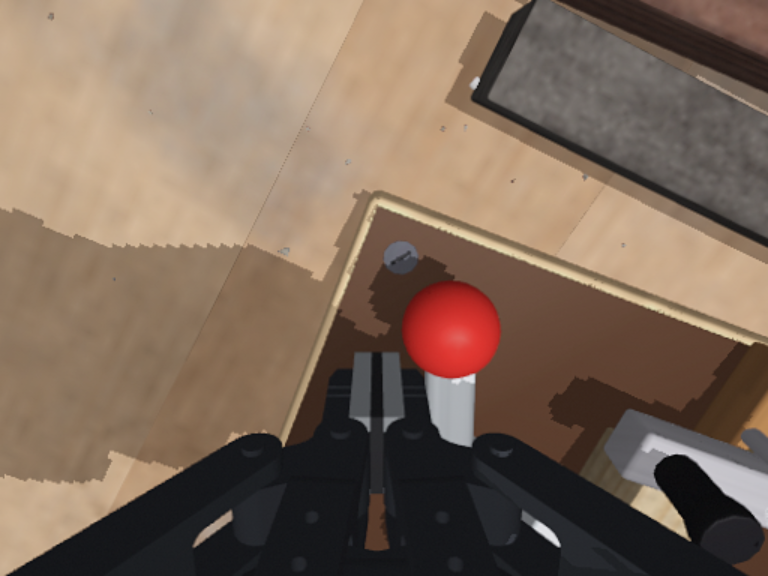

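Still flush: ball at (451,329), blank and stop touching at (620,470). I'll push to the hard stop.

Emit:
send_rows:
  plan:
    - [0, 3, 0, 2, 0, 0]
    - [0, 5, -0.5, 4, 0, 0]
    - [0, 7, -1, 6, 0, 0]
    - [0, 9, -1, 8, 0, 0]
    - [0, 11, -1.5, 9, 0, 0]
    - [0, 12.5, -2, 10, 0, 0]
    - [0, 14, -2, 11, 0, 0]
    - [0, 15, -2, 11, 0, 0]
    - [0, 15.5, -2, 11, 0, 0]
    - [0, 15.5, -2, 11, 0, 0]

```text
clock: 17.0
tcp_pos: [0.5154, 0.1813, 0.0267]
orientation: [0.558, 0.433, 0.559, -0.434]
wrist_force: [-7.3, -2.1, 4.7]
finger_gap: 0.0002
```

```bash
python3 -c "
from arc import *
where(); arc(-35,40,64,19.5,[-256,-258,-260,-262],28)
"
```

```text
t 17.0 jig [-64.9 100.2] z 26.7 Yj 10.0 Fjig [-7.47 -1.49] 4.69 gap 0.0002
-256 [-1.3, -4.9, 2.0] [-4.0, 0.0, 0.2]
-258 [-1.3, -2.7, 1.2] [-2.0, 0.0, 0.2]
-260 [-1.3, -0.5, 0.5] [0.0, 0.0, 0.2]
-262 [-1.3, 1.8, -0.2] [2.0, 0.0, 0.2]
```

Emit:
send_rows:
  plan:
    - [0, 0.5, 0, 0, 0, 0]
    - [0, 1, 0, 0, 0, 0]
    - [0, 1.5, 0, 0, 0, 0]
    - [0, 2, 0, 0, 0, 0]
    - [0, 2.5, 0, 0, 0, 0]
    - [0, 3, 0, 0, 0, 0]
    - [0, 3, 0, 0, 0, 0]
    - [0, 3, 0, 0, 0, 0]
    - [0, 3, 0, 0, 0, 0]
    - [0, 3, 0, 0, 0, 0]

```text
clock: 18.25
tcp_pos: [0.5156, 0.1814, 0.0266]
orientation: [0.557, 0.431, 0.56, -0.436]
wrist_force: [-13.8, -3.8, 11.0]
finger_gap: 0.0003
```

```bash
python3 -c "
from arc import *
where(); arc(-35,40,64,19.5,[-258,-260,-262],28)
"
```

```text
t 18.25 jig [-64.8 100.3] z 26.6 Yj 10.0 Fjig [-14.03  -2.73] 11.0 gap 0.0003
-258 [-1.3, -2.8, 1.3] [-2.0, 0.0, 0.4]
-260 [-1.3, -0.6, 0.5] [0.0, 0.1, 0.4]
-262 [-1.4, 1.6, -0.1] [2.0, 0.1, 0.4]
```

The force doubled to 14 N with no motion, so the lever is at its hard stop. I'll back off straight, rise and look.

Emit:
send_rows:
  plan:
    - [0, -5, 0, 0, 0, 0]
    - [0, -13, 0, 0, 0, 0]
    - [0, -25, 0, 0, 0, 0]
    - [-20, -30, 0, 0, 0, 0]
    - [-60, -30, 0, 0, 0, 0]
    - [-110, -50, 0, 0, 0, 0]
    - [-150, -80, 0, 0, 0, 0]
    - [-170, -100, 0, 0, 0, 0]
    - [-170, -100, 0, 0, 0, 0]
    - [-170, -100, 0, 0, 0, 0]

```text
clock: 19.5
tcp_pos: [0.4232, 0.1578, 0.1964]
orientation: [0.559, 0.433, 0.559, -0.433]
wrist_force: [0.8, 0.3, -0.5]
finger_gap: 0.0001
```

```bash
python3 -c "
from arc import *
where()
d=cam('wrist'); cv2.imwrite('pics/w11.png',cv2.resize(d['frame'],None,fx=1.5,fy=1.5)); np.save('pics/w11.npy',d,allow_pickle=True)
d=cam('top');  np.save('pics/t11.npy',d,allow_pickle=True);c=d['frame'][95:205,135:290]; cv2.imwrite('pics/t11.png',cv2.resize(c,None,fx=5,fy=5,interpolation=cv2.INTER_CUBIC))
d=cam('side'); c=d['frame'][145:215,215:315]; cv2.imwrite('pics/s11.png',cv2.resize(c,None,fx=8,fy=8,interpolation=cv2.INTER_CUBIC))
"
```

```text
t 19.5 jig [-158.7   83.8] z 196.4 Yj 10.0 Fjig [0.81 0.27] -0.53 gap 0.0001
```

View pics/w11.png

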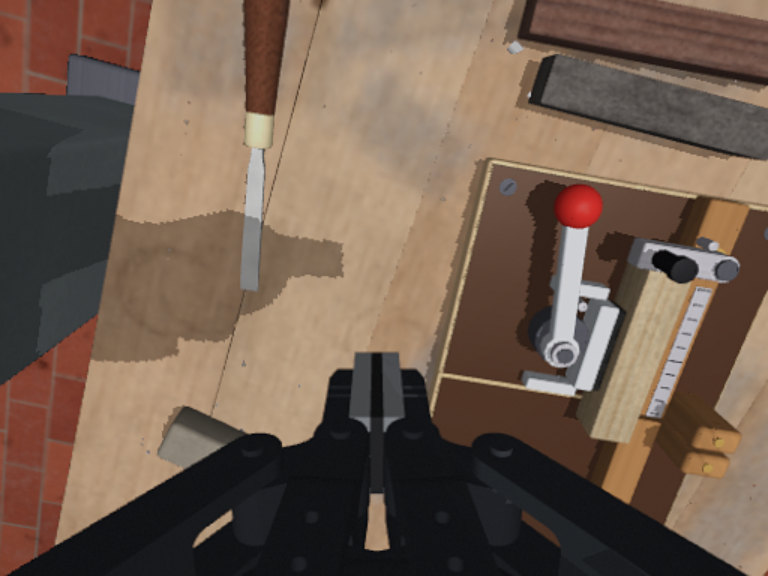

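View pics/t11.png

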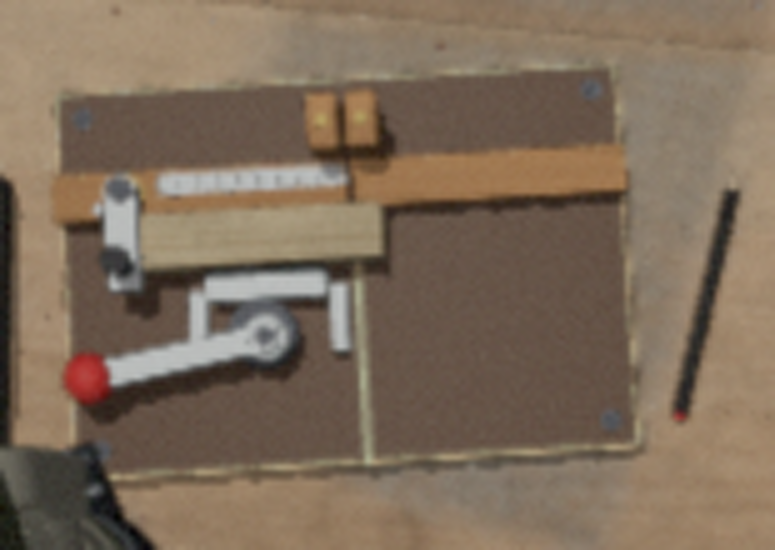

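View pics/s11.png

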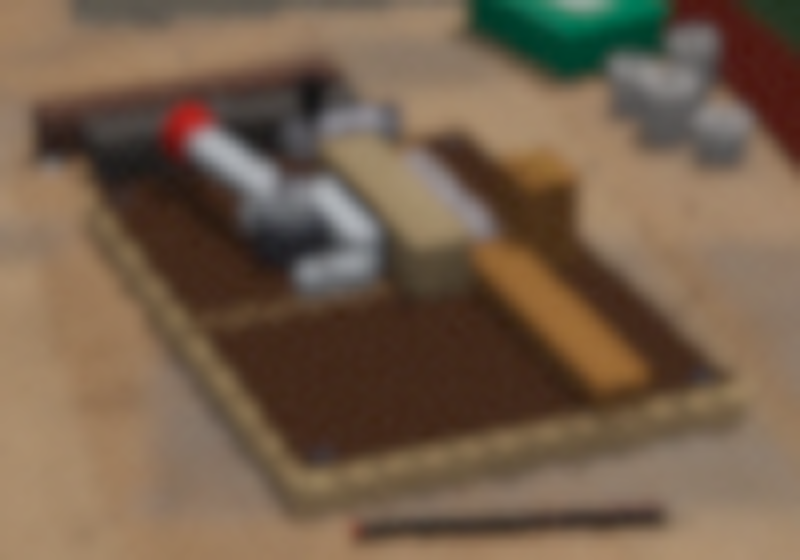

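The lever points left (ball at top-crop (87,378)), the jaw lies on the blank, and the stop is across with the blank's left end at it (140,240). Next I'll check the angles numerically.

```bash
python3 -c "
from h import *
t=np.load('pics/t11.npy',allow_pickle=True).item(); w=np.load('pics/w11.npy',allow_pickle=True).item()
T=lambda X,Y:((X+.5)/5-.5+135,(Y+.5)/5-.5+95)
P=lambda X,Y:((X+.5)/1.5-.5,(Y+.5)/1.5-.5)
a=lambda d,p,z:w2j(onz(d,p,z))
def ang(u,v): return np.degrees(np.arctan2(v[1]-u[1],v[0]-u[0]))
for n,ball,bolt in [('top',a(t,T(87,378),.045),a(t,T(265,336),.055)),('wrist',a(w,P(579,207),.045),a(w,P(562,353),.055))]:
    th=ang(bolt,ball)%360-360; print(n,'ball',ball.round(1),'bolt',bolt.round(1),'cam val',np.radians(-160-th).round(3), 'nominal bolt',np.radians(-160-(ang((-35,40),ball)%360-360)).round(3))
for n,peg,piv in [('top',a(t,T(116,259),.074),a(t,T(119,189),.052)),('wrist',a(w,P(684,270),.074),a(w,P(727,269),.052))]:
    th=ang(piv,peg)%360-360; print(n,'peg',peg.round(1),'piv',piv.round(1),'stop val',np.radians(-80-th).round(3))
for p in [(144,216),(382,203),(384,256),(143,269)]: print('blank top corner',a(t,T(*p),.045).round(1))
print('blank wrist rear', a(w,P(579,428),.045).round(1),a(w,P(628,441),.045).round(1))
"
```

```text
top ball [-51.3 129.6] bolt [-36.6  39.4] cam val 1.758 nominal bolt 1.74
wrist ball [-48.3 129.1] bolt [-36.  42.] cam val 1.779 nominal bolt 1.772
top peg [  2.9 106.9] piv [ 40.7 107.5] stop val 1.729
wrist peg [  4.3 109.3] piv [ 42.7 109.6] stop val 1.738
blank top corner [27.7 97.2]
blank top corner [ 27.6 -21.3]
blank top corner [  1.  -20.7]
blank top corner [ 1.3 99.1]
blank wrist rear [ -4.6 -13.3] [ 30.  -17.1]
```

```bash
python3 -c "
from h import *
where(); print(job.hand_in())"
```

```text
t 19.65 jig [-159.1   83.8] z 195.8 Yj 10.0 Fjig [-0.16 -0.38] 0.35 gap -0.0001
the job is handed in; nothing more can be done
None
```

I pushed the stop arm across the channel, slid the light blank along the fence until it met the stop, and turned the cam lever clockwise to its end. I used only the closed fingertip, then backed the arm clear and handed the job in at about 20 s. No verdict was reported.

- **Stop arm:** it measures 1.73 to 1.74 rad in the top and wrist views. It took 17.5 N at the end of the swing, so it was on its hard stop.
- **Blank:** the finger stopped at 13 N without moving further, so the end met the stop. Afterwards the left end read y of about 97 to 99 mm and the right end about -21 mm, against the ideal 100 and -20. The long edges look parallel to the fence.
- **Cam lever:** it measures 1.74 to 1.78 rad, at its hard stop, where the push force doubled to 14 N with no movement. Clamping force was not measured. I infer it from the lever position and from seeing the jaw against the blank.
- **Other things:** the pencil and dark blank look unmoved in the last top crop. I did not measure them or the brown blank, and did not look at the vernier again. The arm kept well away from all four.

**Checks that disagreed:**
- The deck sides measured about 3% short in the top view.
- Heights triangulated from the top and wrist views came out about 10 mm low on the blank, and also low on the peg. I used the given heights, which the top and side pair matched within about 4 mm.
- The right-end position from the last wrist picture was a poor edge pick (-13 to -17 mm), so I relied on the top view.
- The left-end readings straddle the 98 mm limit. With camera error of about 2 mm, I relied on the contact force instead.

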